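# Carry the spinning tops over in reverse order

### The arm

A 6-joint arm with a two-finger parallel gripper is mounted at the origin on the work surface. World frame = base frame: x ahead of the robot, y to its left, z up, the work surface at z = 0. Lengths are in m, angles in rad, forces in N, time in s.
With the tool pointing down it reaches from about 0.425 to 0.95 m from the base axis. Payload 3.5 kg.
Tool frame: the origin (TCP) lies between the finger pads; the fingertips stand 25 mm ahead of it and the grasp point (between the pads) lies 6 mm ahead of it (ctrl.finger_overhang is the distance from the TCP to the fingertips, in m); x points along the fingers, y is the direction in which the jaws open and shut, and the axes are right-handed (so a half turn about x gives the same grasp; the last joint's range is limited). The gripper opens to 85 mm and grips with 20 to 120 N. Pads are 22 mm wide; open, the fingers measure 114 mm over their backs; the gripper's body (76 mm by 85 mm) begins 54 mm behind the grasp point. The pads swing forward as they close: fully open they stand 13 mm farther back than shut.
Start: joints at [-1.275, 0.286, 1.577, -0, 1.279, -0.15], TCP at [0.291, -0.609, 0.256] pointing down, gripper open.
Joint ranges: [-2.77, 2.77], [-0.9, 2.22], [0.21, 2.48], [-1.53, 4.67], [0.24, 2.81], [-2.84, 2.84]. Speed limits (rad/s): [2.79, 2.79, 3.14, 3.14, 3.14, 3.14].

### API

Orientations are given as a unit quaternion [x, y, z, w].
In Python, from plant import ctrl gives the robot as it stands.
- The arm moves only by the tool play_rows, never from a script. Its argument "targets" is a list of rows, each an object with "delta_pos": the shift along the world's x, y, z normalised to -1 to 1, where 1 is 1000 mm, a list of three; "delta_rot": the turn, a rotation vector about the world's x, y, z normalised to -1 to 1, where 1 is pi rad, a list of three; "claw": the finger opening in mm, from 0 to 85.4. In form: [{"delta_pos": [tx, ty, tz], "delta_rot": [wx, wy, wz], "claw": claw}, ...]. A call has 1 to 20 rows; each row is the pose to reach, as a shift and turn from the pose measured when the call began, turning the shorter way round; what a row does not reach only later rows make up. A row lasts 1/12 s, in which the tool goes at most 41.7 mm and 7.16 degrees, less where a joint would pass 70% of its speed; a pose out of reach is approached as far as the arm can. A call with a number of a shift or a turn outside -1 to 1 is refused whole. A call with a gripper value outside its range is refused whole. The fingers move at their own pace and stop on an object; "newtons" is the grip in N (left out, the last holds). Time passes only in rows, so rows that repeat a pose let the fingers close. It gives the time, the measured TCP pose, the force and the opening at its end, in the units of the state.
- ctrl.get_state(): the state, without advancing time (a new reading comes with each control period).
- ctrl.read_camera(name): name is "scene" or "top"; returns the picture (480x640x3 uint8, blue, green, red); there is no depth.
- ctrl.calibration(name): a dict with "fx", "fy", "cx", "cy" (pixels), "k1" (the pictures are not rectified: a ray, as slopes to the right and down, at radius r is drawn at 1 + k1 r^2 times it, then the intrinsics apply), "camera_from_world" (4x4, takes a point from world to camera coordinates). Camera axes: x right, y down, z forward; pixel columns grow to the right and rows downward; lengths in m; the calibration is good to about 2 mm. A picture is of the moment at which its call begins. calibration takes no time and is no camera call.
- ctrl.sign_off(): hands the job in, once; it reports no verdict.
The state is a dict: "time": time; "qpos": joint angles; "dq": joint speeds; "joint_efforts": joint torques, N m; "eef_pos": TCP position; "tcp_rot": TCP orientation; "contact_force": force on the tool from outside, world axes, zero at the start; "wrist_torque": the same for the moment, N m; "opening": opening from 0.0 (shut) to 1.0 (fully open).
Only numpy, scipy, OpenCV 4.12 (cv2) and the standard library are available. Lean on these libraries where they do the work, as an engineer would, in place of code of your own. Each camera call takes 0.05 s, during which the arm holds its last target. There are 200 camera calls.

### The job

The four painted wooden spinning tops on the pale drying rack are dry: move them all to the dark carrying rack in the reverse order, so that the top at the left end of the drying rack (as the robot sees it) goes into the hole at the right end of the carrying rack, the second from the left into the second from the right, and so on. Each must stand upright with its point in its hole and its disc flat on the board, let go; never tip one over, and leave the paint jar, the mallet and the brush where they are.

Things in the scene. Friction and masses are not known exactly. Their poses are not given: they have to be found in the camera images.
- drying_rack: Drying rack: a fixed pale plywood plank 106 x 300 x 10 mm. Origin: in the middle of its row of places, on the plank's underside (table height); y axis along the row, towards the left end; x axis across it, away from the robot. Four places along the row at y = +105, +35, -35, -105 mm, each taken by one place block.
- carry_rack: Carrying rack: a fixed dark wooden board 85 x 300 x 30 mm, empty at the start. Origin: centre of its underside (table height); z up, y axis along the board towards its left end, x away from the robot. Its top face, 30 mm above the origin, has a row of four open round holes 28 mm wide and 22 mm deep, on the centre line (x = 0) at y = +105, +35, -35, -105 mm.
- top_red_mid (a point): Loose wooden spinning top, red, upright, 50 g. Point: its centre, on the axis half-way up; z up the stem. 39 to 25 mm below it: a blunt point 10 mm thick; 25 to 11 mm below: the red disc, 50 mm across, white ring on top; 11 mm below to 39 mm above: bare stem 12 mm thick; grasp it from above, some 19 mm above the centre. In a hole the point hangs free and the disc rests on the face around it.
- top_yellow_mid (a point): Loose wooden spinning top, yellow, upright, 50 g. Point: its centre, on the axis half-way up; z up the stem. 39 to 25 mm below it: a blunt point 10 mm thick; 25 to 11 mm below: the yellow disc, 50 mm across, white ring on top; 11 mm below to 39 mm above: bare stem 12 mm thick; grasp it from above, some 19 mm above the centre. In a hole the point hangs free and the disc rests on the face around it.
- top_blue_mid (a point): Loose wooden spinning top, blue, upright, 50 g. Point: its centre, on the axis half-way up; z up the stem. 39 to 25 mm below it: a blunt point 10 mm thick; 25 to 11 mm below: the blue disc, 50 mm across, white ring on top; 11 mm below to 39 mm above: bare stem 12 mm thick; grasp it from above, some 19 mm above the centre. In a hole the point hangs free and the disc rests on the face around it.
- top_green_mid (a point): Loose wooden spinning top, green, upright, 50 g. Point: its centre, on the axis half-way up; z up the stem. 39 to 25 mm below it: a blunt point 10 mm thick; 25 to 11 mm below: the green disc, 50 mm across, white ring on top; 11 mm below to 39 mm above: bare stem 12 mm thick; grasp it from above, some 19 mm above the centre. In a hole the point hangs free and the disc rests on the face around it.
- place_red: Place block of the red top: fixed pale wooden block 60 x 62 x 24 mm on the drying rack, with a red strip 20 mm wide along its far side. Its hole, 28 mm wide, holds the red top at the start. Origin: on the hole axis at the block underside, 10 mm above the table; axes as the drying rack. It stays put and so still shows the starting order later.
- place_yellow: Place block of the yellow top: fixed pale wooden block 60 x 62 x 24 mm on the drying rack, with a yellow strip 20 mm wide along its far side. Its hole, 28 mm wide, holds the yellow top at the start. Origin: on the hole axis at the block underside, 10 mm above the table; axes as the drying rack. It stays put and so still shows the starting order later.
- place_blue: Place block of the blue top: fixed pale wooden block 60 x 62 x 24 mm on the drying rack, with a blue strip 20 mm wide along its far side. Its hole, 28 mm wide, holds the blue top at the start. Origin: on the hole axis at the block underside, 10 mm above the table; axes as the drying rack. It stays put and so still shows the starting order later.
- place_green: Place block of the green top: fixed pale wooden block 60 x 62 x 24 mm on the drying rack, with a green strip 20 mm wide along its far side. Its hole, 28 mm wide, holds the green top at the start. Origin: on the hole axis at the block underside, 10 mm above the table; axes as the drying rack. It stays put and so still shows the starting order later.

How it is judged:
At the end, for the whole second after the job is handed in: Every top is released and at rest upright (within 7 degrees), its axis within 12 mm along and across of the hole of the carrying rack that mirrors its starting place (left end to right end and so on), seated with its disc on the board (height within 5 mm) (((y of place_red in the frame of drying_rack between 0.085 and 0.125 m and y of top_red_mid in the frame of carry_rack between -0.117 and -0.093 m) or (y of place_red in the frame of drying_rack between 0.015 and 0.055 m and y of top_red_mid in the frame of carry_rack between -0.047 and -0.023 m) or (y of place_red in the frame of drying_rack between -0.055 and -0.015 m and y of top_red_mid in the frame of carry_rack between 0.023 and 0.047 m) or (y of place_red in the frame of drying_rack between -0.125 and -0.085 m and y of top_red_mid in the frame of carry_rack between 0.093 and 0.117 m)) and x of top_red_mid in the frame of carry_rack between -0.012 and 0.012 m and z of top_red_mid in the frame of carry_rack between 0.05 and 0.06 m and angle between each of top_red_mid, top_yellow_mid, top_blue_mid, top_green_mid's own z axis and vertical below 0.12 rad and linear speed of each of top_red, top_yellow, top_blue, top_green below 0.03 m/s and ((y of place_yellow in the frame of drying_rack between 0.085 and 0.125 m and y of top_yellow_mid in the frame of carry_rack between -0.117 and -0.093 m) or (y of place_yellow in the frame of drying_rack between 0.015 and 0.055 m and y of top_yellow_mid in the frame of carry_rack between -0.047 and -0.023 m) or (y of place_yellow in the frame of drying_rack between -0.055 and -0.015 m and y of top_yellow_mid in the frame of carry_rack between 0.023 and 0.047 m) or (y of place_yellow in the frame of drying_rack between -0.125 and -0.085 m and y of top_yellow_mid in the frame of carry_rack between 0.093 and 0.117 m)) and x of top_yellow_mid in the frame of carry_rack between -0.012 and 0.012 m and z of top_yellow_mid in the frame of carry_rack between 0.05 and 0.06 m and ((y of place_blue in the frame of drying_rack between 0.085 and 0.125 m and y of top_blue_mid in the frame of carry_rack between -0.117 and -0.093 m) or (y of place_blue in the frame of drying_rack between 0.015 and 0.055 m and y of top_blue_mid in the frame of carry_rack between -0.047 and -0.023 m) or (y of place_blue in the frame of drying_rack between -0.055 and -0.015 m and y of top_blue_mid in the frame of carry_rack between 0.023 and 0.047 m) or (y of place_blue in the frame of drying_rack between -0.125 and -0.085 m and y of top_blue_mid in the frame of carry_rack between 0.093 and 0.117 m)) and x of top_blue_mid in the frame of carry_rack between -0.012 and 0.012 m and z of top_blue_mid in the frame of carry_rack between 0.05 and 0.06 m and ((y of place_green in the frame of drying_rack between 0.085 and 0.125 m and y of top_green_mid in the frame of carry_rack between -0.117 and -0.093 m) or (y of place_green in the frame of drying_rack between 0.015 and 0.055 m and y of top_green_mid in the frame of carry_rack between -0.047 and -0.023 m) or (y of place_green in the frame of drying_rack between -0.055 and -0.015 m and y of top_green_mid in the frame of carry_rack between 0.023 and 0.047 m) or (y of place_green in the frame of drying_rack between -0.125 and -0.085 m and y of top_green_mid in the frame of carry_rack between 0.093 and 0.117 m)) and x of top_green_mid in the frame of carry_rack between -0.012 and 0.012 m and z of top_green_mid in the frame of carry_rack between 0.05 and 0.06 m); the robot touches nothing.
It fails at once if a top is tipped over (more than 45 degrees) (angle between any of top_red_mid, top_yellow_mid, top_blue_mid, top_green_mid's own z axis and vertical above 0.8 rad).
It fails at once if the paint jar is disturbed (moved more than 30 mm) (distance of paint_jar from where it was at the start of the episode above 0.03 m).
It fails at once if the mallet is disturbed (moved more than 30 mm) (distance of mallet from where it was at the start of the episode above 0.03 m).
It fails at once if the brush is disturbed (moved more than 30 mm) (distance of brush from where it was at the start of the episode above 0.03 m).
It also fails if it takes over 104 s, if anything falls off the work surface, if the arm or the gripper's body presses on something with over 40 N, if the wrist force passes 120 N, or if a joint passes its speed limit or range.

## Working session

There is one attempt and no reset: what is moved stays moved. The work goes in short steps, Python scripts to look and compute and a tool call to move; the robot and the scene stay as the last step left them, time stands still between calls to the robot, and variables do not carry over. Pictures are saved under pics/ and viewed, about 12 in all and at most 16, crops included, and the job is handed in when it is done.

Besides the shell and the picture viewer there is one more tool, called after "Emit:" as name(argument=value, ...), one argument or row to a line, values as JSON. play_rows: Moves the arm, as the interface text tells. Its arguments: {"type":"object","properties":{"targets":{"type":"array"},"newtons":{"type":"number"}},"required":["targets"]}

```bash
mkdir -p pics; python3 - <<'E'
from plant import ctrl
import cv2,numpy as np
for n in("scene","top"):
    cv2.imwrite(f"pics/{n}0.png",ctrl.read_camera(n)); c=ctrl.calibration(n); print(n,{k:(np.round(v,4).tolist()) for k,v in c.items()})
print(ctrl.get_state())
E
```

```text
scene {'fx': 534.9006, 'fy': 534.9006, 'cx': 310.4294, 'cy': 242.619, 'k1': -0.0018, 'camera_from_world': [[0.5571, 0.8302, 0.0221, -0.2978], [0.5072, -0.319, -0.8006, -0.2347], [-0.6576, 0.4572, -0.5988, 1.4924], [0.0, 0.0, 0.0, 1.0]]}
top {'fx': 523.0733, 'fy': 523.0733, 'cx': 321.792, 'cy': 243.8214, 'k1': -0.1331, 'camera_from_world': [[0.018, -0.9998, 0.0067, -0.0257], [-0.9845, -0.0189, -0.1743, 0.5571], [0.1744, -0.0035, -0.9847, 0.811], [0.0, 0.0, 0.0, 1.0]]}
{'time': 0.1, 'qpos': array([-1.27505765e+00,  2.87142479e-01,  1.57801976e+00, -9.23494830e-06,
        1.27863635e+00, -1.50021949e-01]), 'dq': array([ 0.00070141, -0.0018816 , -0.00203975, -0.00086996,  0.00116544,
       -0.00078376]), 'joint_efforts': array([-1.42271216e-03, -4.07299018e+01, -2.93700296e+01, -2.33063729e-04,
        3.38110214e-03, -3.92770914e-06]), 'eef_pos': array([ 0.29087365, -0.60850945,  0.25504772]), 'tcp_rot': array([-0.68955586, -0.15707705,  0.68967564, -0.15552181]), 'contact_force': array([0.42602969, 0.16631694, 0.23927777]), 'wrist_torque': array([ 0.02961556, -0.04235644,  0.03921036]), 'opening': 1.0004601722397648}
```

View pics/scene0.png

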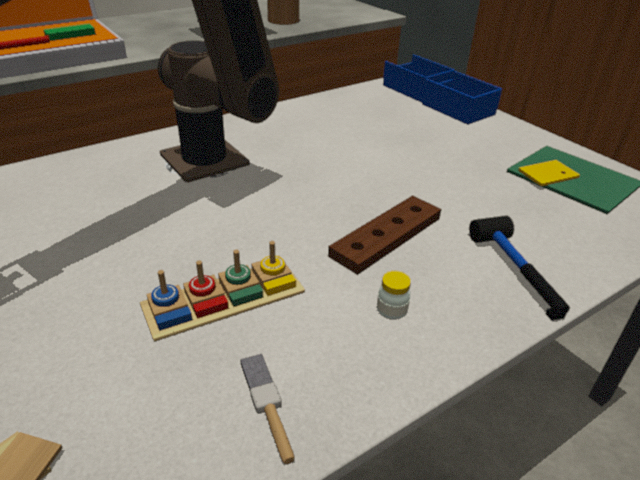

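View pics/top0.png

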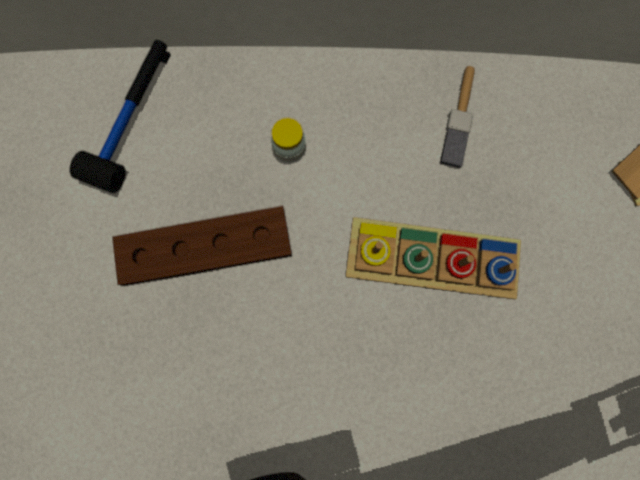

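The top view shows, left to right, yellow, green, red and blue tops at about (375,250), (418,258), (460,262) and (501,270). The carrier holes are at about (140,255), (180,248), (220,240) and (261,232). Next I'll enlarge both racks.

```bash
python3 - <<'E'
import cv2,numpy as np
i=cv2.imread("pics/top0.png")
a=cv2.resize(i[205:290,105:300],None,fx=4,fy=4,interpolation=2); b=cv2.resize(i[210:305,340:530],None,fx=4,fy=4,interpolation=2)
a=cv2.convertScaleAbs(a,alpha=2)[:,:760]
cv2.imwrite("pics/crop.png",cv2.resize(np.vstack([a[:,:760],b]),None,fx=.8,fy=.8))
E
```

```text
(no output)
```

View pics/crop.png

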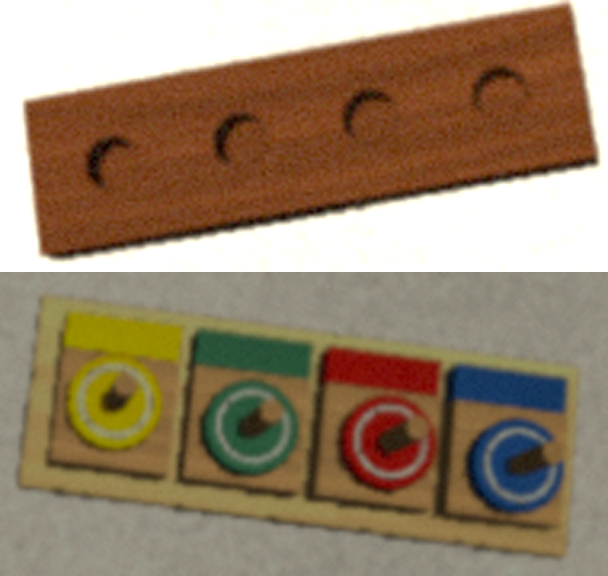

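```bash
cat > h.py <<'E'
import cv2,numpy as np
from plant import ctrl
def ray(n,uv,z):
    c=ctrl.calibration(n);p=(np.reshape(uv,(-1,2)).astype(float)-[c['cx'],c['cy']])/[c['fx'],c['fy']]
    q=p.copy()
    for _ in range(10): q=p/(1+c['k1']*(q**2).sum(1,keepdims=True))
    T=np.array(c['camera_from_world']);R=T[:3,:3];o=-R.T@T[:3,3]
    d=np.c_[q,np.ones(len(q))]@R
    return (o+d*((z-o[2])/d[:,2])[:,None])[:,:2]
def proj(n,P):
    c=ctrl.calibration(n);T=np.array(c['camera_from_world']);q=np.reshape(P,(-1,3))@T[:3,:3].T+T[:3,3];q=q[:,:2]/q[:,2:]
    q=q*(1+c['k1']*(q**2).sum(1,keepdims=True));return q*[c['fx'],c['fy']]+[c['cx'],c['cy']]
def circ(P):
    s=np.linalg.lstsq(np.c_[2*P,np.ones(len(P))],(P**2).sum(1),rcond=None)[0];return s[:2],np.sqrt(s[2]+s[0]**2+s[1]**2)
E
python3 - <<'E'
from h import *
i=cv2.imread("pics/top0.png");hsv=cv2.cvtColor(i,cv2.COLOR_BGR2HSV)
def big(m,z,n="top"):
    k=max(cv2.findContours(m,0,1)[0],key=cv2.contourArea)
    r=cv2.minAreaRect((ray(n,k,z)*1000).astype(np.float32));print("rect",r);return cv2.boxPoints(r)/1000
m=np.zeros((480,640),np.uint8);m[195:300,105:300]=1
b=m*((hsv[...,1]>95)&(hsv[...,2]>45)).astype(np.uint8)*255;B=big(b,.03)
print(B.round(4).tolist())
m[:]=0;m[205:310,335:530]=1
p=m*((hsv[...,1]>75)).astype(np.uint8)*255;p=cv2.morphologyEx(p,cv2.MORPH_CLOSE,np.ones((9,9)));P=big(p,.01);print(P.round(4).tolist())
C=[]
for n,c in dict(yellow=(376,251),green=(418,258),red=(461,263),blue=(500,270)).items():
    yy,xx=np.mgrid[c[1]-14:c[1]+15,c[0]-14:c[0]+15];w=i[yy,xx].min(2)
    s=(w>105 )if 1 else 0
    q=ray("top",np.c_[xx[s],yy[s]],.048)
    o,r=circ(q)
    for _ in range(3):
        k=abs(np.hypot(*(q-o).T)-r)<.003; o,r=circ(q[k])
    C.append(o);print(n,k.sum(),o.round(4),r.round(4))
C=np.array(C);print("gaps",np.hypot(*np.diff(C,axis=0).T),np.degrees(np.arctan2(*(C[0]-C[3]))))
E
```

```text
rect ((555.07568359375, 190.58602905273438), (84.20255279541016, 297.98980712890625), 11.32288932800293)
[[0.484499990940094, 0.32839998602867126], [0.5429999828338623, 0.03620000183582306], [0.6255999803543091, 0.052799999713897705], [0.5670999884605408, 0.3449000120162964]]
rect ((543.5386352539062, -210.54580688476562), (299.8406677246094, 106.21788787841797), 83.3666763305664)
[[0.47350001335144043, -0.353300005197525], [0.5789999961853027, -0.36559998989105225], [0.6136000156402588, -0.06780000030994415], [0.5080999732017517, -0.05550000071525574]]
yellow 0 [0. 0.] 0.0
green 29 [ 0.5377 -0.1751] 0.0177
red 5 [ 0.5243 -0.2494] 0.0111
blue 38 [ 0.5197 -0.3162] 0.0178
gaps [0.565536  0.0754884 0.0669298] -58.68539294183612
```

```bash
python3 - <<'E'
from h import *
i=cv2.imread("pics/top0.png")
yd=np.array([.1154,.9933]);xd=np.array([.9933,-.1154]);C=[]
for n,c in dict(yellow=(376,251),green=(418,258),red=(461,263),blue=(500,270)).items():
    yy,xx=np.mgrid[c[1]-16:c[1]+17,c[0]-16:c[0]+17]
    q=ray("top",np.c_[xx.ravel(),yy.ravel()],.048);w=i[yy,xx].min(2).ravel().astype(float)
    o=ray("top",c,.048)[0]
    for _ in range(15):
        d=np.hypot(*(q-o).T);b=(d>.0125)&(d<.023);t=np.percentile(w[b],60);s=b&(w>t);o,r=circ(q[s])
    C.append(o);print(n,s.sum(),t,o.round(4),r.round(4))
C=np.array(C);D=C-[.5435,-.2105];print(D@xd,D@yd)
cy=np.array([-.1963,.9805]);print("holes",[(np.array([.5551,.1906])+k*cy).round(4).tolist() for k in(-.105,-.035,.035,.105)])
E
```

```text
yellow 168 60.0 [ 0.5493 -0.1039] 0.0177
green 166 76.0 [ 0.5377 -0.1751] 0.0179
red 164 57.0 [ 0.5306 -0.2471] 0.0178
blue 155 70.0 [ 0.5201 -0.3166] 0.0182
[-0.00658278 -0.00989133 -0.00855188 -0.01101734] [ 0.10650129  0.03445331 -0.03784569 -0.10807211]
holes [[0.5757, 0.0876], [0.562, 0.1563], [0.5482, 0.2249], [0.5345, 0.2936]]
```

```bash
python3 - <<'E'
from h import *
from scipy.spatial.transform import Rotation as R
s=ctrl.get_state();r=R.from_quat(s['tcp_rot']);print(r.as_matrix().round(3),ctrl.finger_overhang,s['eef_pos'])
M=r.as_matrix()
for sg in(1,-1):
    y=np.array([sg,0,0]);x=np.array([0,0,-1]);T=np.c_[x,y,np.cross(x,y)]
    print(sg,(R.from_matrix(T)*r.inv()).as_rotvec()/np.pi)
print(ray('top',[[287,135],[452,160],[120,185]],.05))
E
```

```text
[[-0.001  0.431 -0.902]
 [ 0.002 -0.902 -0.431]
 [-1.    -0.002 -0.   ]] 0.025 [ 0.29087365 -0.60850945  0.25504772]
1 [-0.00048194 -0.00056237  0.35810898]
-1 [-6.35512857e-04  5.44621551e-04 -6.41890563e-01]
[[ 0.74573354  0.04776566]
 [ 0.70750326 -0.23586004]
 [ 0.65282479  0.331548  ]]
```

Emit:
play_rows(
  targets=[
    {"delta_pos":[0.065,0.126,0],"delta_rot":[0,0,0.09],"claw":60},
    {"delta_pos":[0.065,0.126,0],"delta_rot":[0,0,0.09],"claw":60},
    {"delta_pos":[0.065,0.126,0],"delta_rot":[0,0,0.09],"claw":60},
    {"delta_pos":[0.129,0.252,0],"delta_rot":[0,0,0.18],"claw":60},
    {"delta_pos":[0.129,0.252,0],"delta_rot":[0,0,0.18],"claw":60},
    {"delta_pos":[0.129,0.252,0],"delta_rot":[0,0,0.18],"claw":60},
    {"delta_pos":[0.194,0.379,-0.03],"delta_rot":[0,0,0.27],"claw":60},
    {"delta_pos":[0.194,0.379,-0.03],"delta_rot":[0,0,0.27],"claw":60},
    {"delta_pos":[0.194,0.379,-0.03],"delta_rot":[0,0,0.27],"claw":60},
    {"delta_pos":[0.258,0.505,-0.055],"delta_rot":[0,0,0.358],"claw":60},
    {"delta_pos":[0.258,0.505,-0.055],"delta_rot":[0,0,0.358],"claw":60},
    {"delta_pos":[0.258,0.505,-0.055],"delta_rot":[0,0,0.358],"claw":60},
    {"delta_pos":[0.258,0.505,-0.055],"delta_rot":[0,0,0.358],"claw":60},
    {"delta_pos":[0.258,0.505,-0.055],"delta_rot":[0,0,0.358],"claw":60},
    {"delta_pos":[0.258,0.505,-0.055],"delta_rot":[0,0,0.358],"claw":60},
    {"delta_pos":[0.258,0.505,-0.055],"delta_rot":[0,0,0.358],"claw":60},
    {"delta_pos":[0.258,0.505,-0.055],"delta_rot":[0,0,0.358],"claw":60},
    {"delta_pos":[0.258,0.505,-0.055],"delta_rot":[0,0,0.358],"claw":60},
  ],
  newtons=30,
)

```text
time: 1.6
eef_pos: [0.5486, -0.1045, 0.2002]
tcp_rot: [-0.5, -0.5, 0.501, -0.499]
contact_force: [-1.0, 0.2, -0.3]
opening: 0.703
```

Emit:
play_rows(
  targets=[
    {"delta_pos":[0.001,0.001,-0.04],"delta_rot":[0,0,0],"claw":60},
    {"delta_pos":[0.001,0.001,-0.07],"delta_rot":[0,0,0],"claw":60},
    {"delta_pos":[0.001,0.001,-0.095],"delta_rot":[0,0,0],"claw":60},
    {"delta_pos":[0.001,0.001,-0.112],"delta_rot":[0,0,0],"claw":60},
    {"delta_pos":[0.001,0.001,-0.112],"delta_rot":[0,0,0],"claw":60},
    {"delta_pos":[0.001,0.001,-0.112],"delta_rot":[0,0,0],"claw":60},
  ],
)

```text
time: 2.1
eef_pos: [0.5489, -0.1046, 0.0877]
tcp_rot: [-0.5, -0.5, 0.502, -0.498]
contact_force: [-0.1, -0.5, 0.5]
opening: 0.701
```

```bash
python3 - <<'E'
from h import *
a=ctrl.read_camera("scene")[200:350,130:330]
cv2.imwrite("pics/s1.png",cv2.resize(a,None,fx=4,fy=4,interpolation=2))
E
```

```text
(no output)
```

View pics/s1.png

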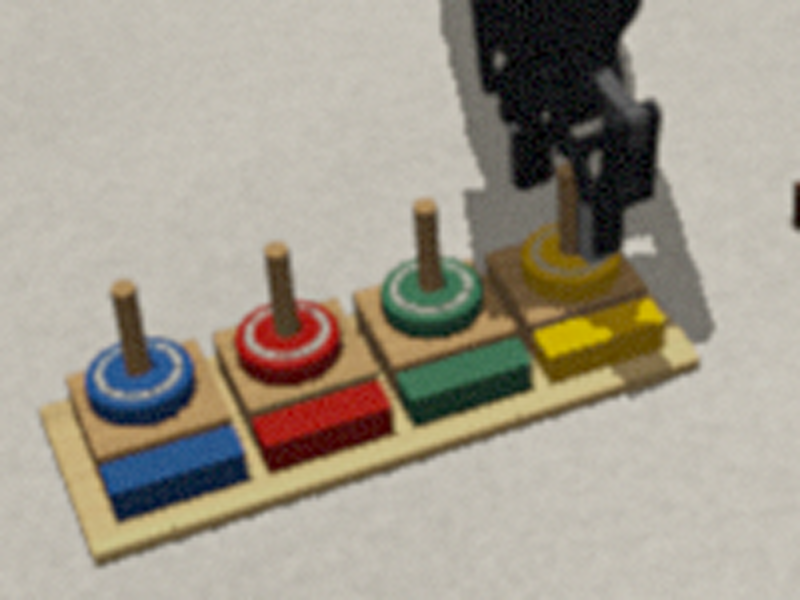

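The open fingers straddle the yellow stem, which stands at about (567,200) in the crop. I'll close on it and lift.

Emit:
play_rows(
  targets=[
    {"delta_pos":[0,0.001,0],"delta_rot":[0,0,0],"claw":5},
    {"delta_pos":[0,0.001,0],"delta_rot":[0,0,0],"claw":5},
    {"delta_pos":[0,0.001,0],"delta_rot":[0,0,0],"claw":5},
    {"delta_pos":[0,0.001,0],"delta_rot":[0,0,0],"claw":5},
    {"delta_pos":[0,0.001,0],"delta_rot":[0,0,0],"claw":5},
    {"delta_pos":[0,0.001,0],"delta_rot":[0,0,0],"claw":5},
    {"delta_pos":[0,0.001,0],"delta_rot":[0,0,0],"claw":5},
    {"delta_pos":[0,0.001,0],"delta_rot":[0,0,0],"claw":5},
    {"delta_pos":[0,0.001,0],"delta_rot":[0,0,0],"claw":5},
    {"delta_pos":[0,0.001,0],"delta_rot":[0,0,0],"claw":5},
    {"delta_pos":[0,0,0.03],"delta_rot":[0,0,0],"claw":5},
    {"delta_pos":[0,0,0.06],"delta_rot":[0,0,0],"claw":5},
    {"delta_pos":[0,0,0.09],"delta_rot":[0,0,0],"claw":5},
    {"delta_pos":[0,0,0.122],"delta_rot":[0,0,0],"claw":5},
    {"delta_pos":[0,0,0.122],"delta_rot":[0,0,0],"claw":5},
    {"delta_pos":[0,0,0.122],"delta_rot":[0,0,0],"claw":5},
  ],
)

```text
time: 3.48
eef_pos: [0.5512, -0.1051, 0.2135]
tcp_rot: [0.501, 0.498, -0.5, 0.501]
contact_force: [-0.2, 0.5, -1.1]
opening: 0.128
```

```bash
python3 - <<'E'
from h import *
a=ctrl.read_camera("scene")[130:330,130:350]
cv2.imwrite("pics/s2.png",cv2.resize(a,None,fx=3,fy=3,interpolation=2))
E
```

```text
(no output)
```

View pics/s2.png

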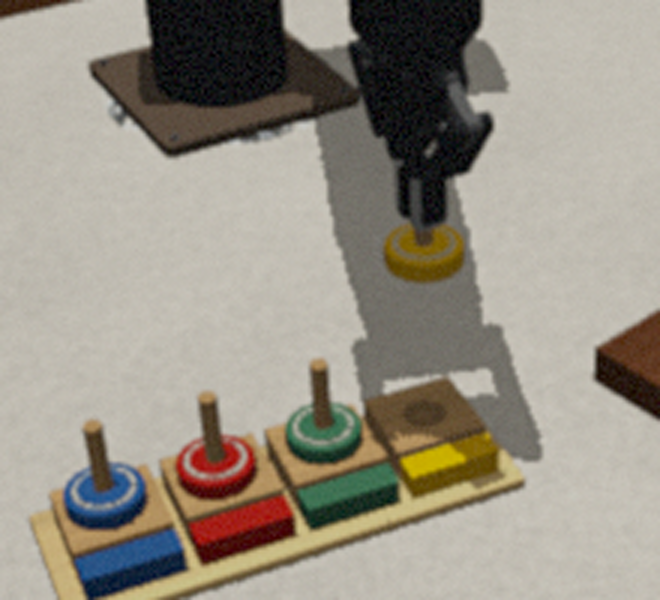

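The yellow top hangs upright in the grip at about (425,250), and its place block is empty. I'll carry it over the right-end hole.

Emit:
play_rows(
  targets=[
    {"delta_pos":[0.003,0.025,0],"delta_rot":[0,0,0],"claw":5},
    {"delta_pos":[0.007,0.055,0],"delta_rot":[0,0,0],"claw":5},
    {"delta_pos":[0.011,0.09,0],"delta_rot":[0,0,0],"claw":5},
    {"delta_pos":[0.016,0.125,0],"delta_rot":[0,0,0],"claw":5},
    {"delta_pos":[0.02,0.16,0],"delta_rot":[0,0,0],"claw":5},
    {"delta_pos":[0.023,0.182,0],"delta_rot":[0,0,0],"claw":5},
    {"delta_pos":[0.0245,0.193,0],"delta_rot":[0,0,0],"claw":5},
    {"delta_pos":[0.0245,0.193,0],"delta_rot":[0,0,0],"claw":5},
    {"delta_pos":[0.0245,0.193,-0.03],"delta_rot":[0,0,0],"claw":5},
    {"delta_pos":[0.0245,0.193,-0.06],"delta_rot":[0,0,0],"claw":5},
    {"delta_pos":[0.0245,0.193,-0.085],"delta_rot":[0,0,0],"claw":5},
    {"delta_pos":[0.0245,0.193,-0.105],"delta_rot":[0,0,0],"claw":5},
    {"delta_pos":[0.0245,0.193,-0.115],"delta_rot":[0,0,0],"claw":5},
    {"delta_pos":[0.0245,0.193,-0.121],"delta_rot":[0,0,0],"claw":5},
    {"delta_pos":[0.0245,0.193,-0.126],"delta_rot":[0,0,0],"claw":5},
    {"delta_pos":[0.0245,0.193,-0.126],"delta_rot":[0,0,0],"claw":5},
    {"delta_pos":[0.0245,0.193,-0.126],"delta_rot":[0,0,0],"claw":5},
  ],
)

```text
time: 4.95
eef_pos: [0.5757, 0.0878, 0.0866]
tcp_rot: [0.501, 0.498, -0.5, 0.5]
contact_force: [-0.0, -0.6, 0.6]
opening: 0.126
```

```bash
python3 - <<'E'
from h import *
a=ctrl.read_camera("scene")[150:300,290:490]
cv2.imwrite("pics/s3.png",cv2.resize(a,None,fx=3,fy=3,interpolation=2))
E
```

```text
(no output)
```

View pics/s3.png

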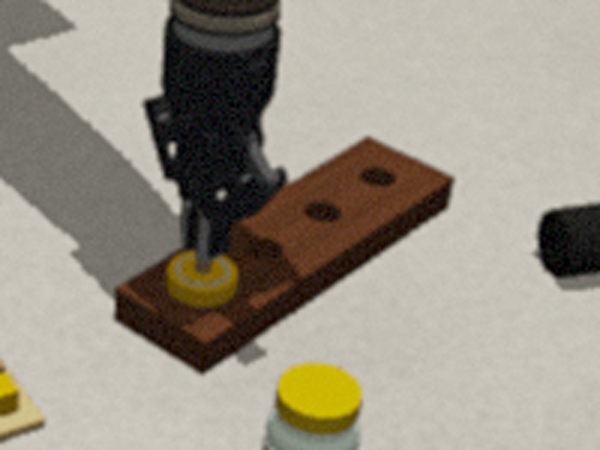

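The yellow top sits over the end hole at about (203,280), just above the board. I'll lower it slightly, release it and go to green.

Emit:
play_rows(
  targets=[
    {"delta_pos":[0,0,-0.002],"delta_rot":[0,0,0],"claw":5},
    {"delta_pos":[0,0,-0.002],"delta_rot":[0,0,0],"claw":5},
    {"delta_pos":[0,0,-0.002],"delta_rot":[0,0,0],"claw":50},
    {"delta_pos":[0,0,-0.002],"delta_rot":[0,0,0],"claw":50},
    {"delta_pos":[0,0,-0.002],"delta_rot":[0,0,0],"claw":50},
    {"delta_pos":[0,0,-0.002],"delta_rot":[0,0,0],"claw":50},
    {"delta_pos":[0,0,-0.002],"delta_rot":[0,0,0],"claw":50},
    {"delta_pos":[0,0,-0.002],"delta_rot":[0,0,0],"claw":50},
    {"delta_pos":[0,0,-0.002],"delta_rot":[0,0,0],"claw":50},
    {"delta_pos":[0,0,0.03],"delta_rot":[0,0,0],"claw":50},
    {"delta_pos":[0,0,0.06],"delta_rot":[0,0,0],"claw":50},
    {"delta_pos":[0,0,0.09],"delta_rot":[0,0,0],"claw":50},
    {"delta_pos":[0,0,0.115],"delta_rot":[0,0,0],"claw":50},
    {"delta_pos":[0,0,0.115],"delta_rot":[0,0,0],"claw":50},
  ],
)

```text
time: 6.17
eef_pos: [0.5789, 0.0879, 0.2085]
tcp_rot: [0.504, 0.495, -0.498, 0.503]
contact_force: [1.1, -0.6, 0.6]
opening: 0.589
```

Emit:
play_rows(
  targets=[
    {"delta_pos":[-0.004,-0.03,0],"delta_rot":[0,0,0],"claw":60},
    {"delta_pos":[-0.01,-0.07,0],"delta_rot":[0,0,0],"claw":60},
    {"delta_pos":[-0.016,-0.11,0],"delta_rot":[0,0,0],"claw":60},
    {"delta_pos":[-0.022,-0.15,0],"delta_rot":[0,0,0],"claw":60},
    {"delta_pos":[-0.028,-0.19,0],"delta_rot":[0,0,0],"claw":60},
    {"delta_pos":[-0.034,-0.23,0],"delta_rot":[0,0,0],"claw":60},
    {"delta_pos":[-0.038,-0.263,0],"delta_rot":[0,0,0],"claw":60},
    {"delta_pos":[-0.038,-0.263,0],"delta_rot":[0,0,0],"claw":60},
    {"delta_pos":[-0.038,-0.263,0],"delta_rot":[0,0,0],"claw":60},
  ],
)

```text
time: 6.92
eef_pos: [0.5404, -0.1766, 0.2078]
tcp_rot: [0.505, 0.495, -0.498, 0.502]
contact_force: [-0.8, -0.5, 0.8]
opening: 0.7
```

```bash
python3 - <<'E'
from h import *
i=ctrl.read_camera("scene")[150:320,130:450]
cv2.imwrite("pics/s4.png",cv2.resize(i,None,fx=2.4,fy=2.4,interpolation=2))
E
```

```text
(no output)
```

View pics/s4.png

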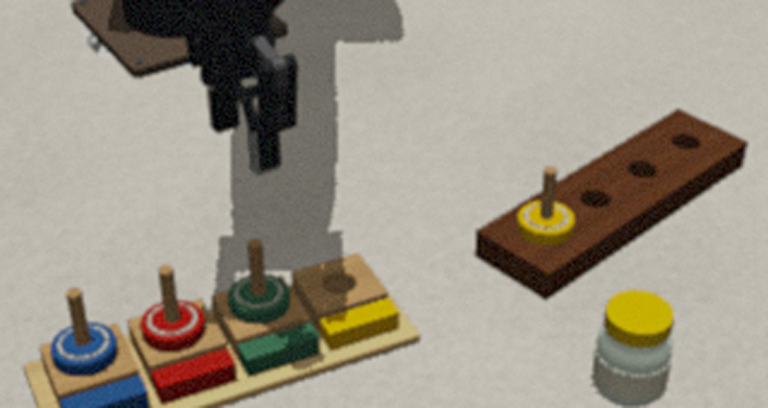

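Yellow stands upright in the right-end hole at about (547,220). The open gripper is above green. I'll work out the small pose correction.

```bash
cat >> h.py <<'E'
from scipy.spatial.transform import Rotation as Ro
TOPS=dict(yellow=(.5493,-.1039),green=(.5377,-.1751),red=(.5306,-.2471),blue=(.5201,-.3166))
HOLE=dict(yellow=(.5757,.0876),green=(.562,.1563),red=(.5482,.2249),blue=(.5345,.2936))
def delta(xy,z):
    s=ctrl.get_state();T=Ro.from_matrix(np.array([[0,1,0],[0,0,-1],[-1,0,0]],float))
    print("delta",(np.array([*xy,z])-s['eef_pos']).round(4),"rot",((T*Ro.from_quat(s['tcp_rot']).inv()).as_rotvec()/np.pi).round(4),"t",s['time'],"op",round(s['opening'],3))
E
python3 -c "
from h import *
delta(TOPS['green'],.088)"
```

```text
delta [-0.0028  0.0002 -0.1198] rot [-0.      0.0043  0.0016] t 6.9667 op 0.703
```

Emit:
play_rows(
  targets=[
    {"delta_pos":[-0.003,0.0005,-0.035],"delta_rot":[0,0.0043,0.0016],"claw":60},
    {"delta_pos":[-0.003,0.0005,-0.07],"delta_rot":[0,0.0043,0.0016],"claw":60},
    {"delta_pos":[-0.003,0.0005,-0.1],"delta_rot":[0,0.0043,0.0016],"claw":60},
    {"delta_pos":[-0.003,0.0005,-0.12],"delta_rot":[0,0.0043,0.0016],"claw":60},
    {"delta_pos":[-0.003,0.0005,-0.12],"delta_rot":[0,0.0043,0.0016],"claw":60},
    {"delta_pos":[-0.003,0.0005,-0.12],"delta_rot":[0,0.0043,0.0016],"claw":60},
  ],
)

```text
time: 7.47
eef_pos: [0.5369, -0.1729, 0.0865]
tcp_rot: [0.499, 0.502, -0.5, 0.499]
contact_force: [0.3, -0.1, 0.1]
opening: 0.702
```

Emit:
play_rows(
  targets=[
    {"delta_pos":[0,0,0],"delta_rot":[0,0,0],"claw":5},
    {"delta_pos":[0,0,0],"delta_rot":[0,0,0],"claw":5},
    {"delta_pos":[0,0,0],"delta_rot":[0,0,0],"claw":5},
    {"delta_pos":[0,0,0],"delta_rot":[0,0,0],"claw":5},
    {"delta_pos":[0,0,0],"delta_rot":[0,0,0],"claw":5},
    {"delta_pos":[0,0,0],"delta_rot":[0,0,0],"claw":5},
    {"delta_pos":[0,0,0],"delta_rot":[0,0,0],"claw":5},
    {"delta_pos":[0,0,0],"delta_rot":[0,0,0],"claw":5},
    {"delta_pos":[0,0,0],"delta_rot":[0,0,0],"claw":5},
    {"delta_pos":[0,0,0],"delta_rot":[0,0,0],"claw":5},
    {"delta_pos":[0,0,0.03],"delta_rot":[0,0,0],"claw":5},
    {"delta_pos":[0,0,0.06],"delta_rot":[0,0,0],"claw":5},
    {"delta_pos":[0,0,0.09],"delta_rot":[0,0,0],"claw":5},
    {"delta_pos":[0,0,0.125],"delta_rot":[0,0,0],"claw":5},
    {"delta_pos":[0,0,0.125],"delta_rot":[0,0,0],"claw":5},
    {"delta_pos":[0,0,0.125],"delta_rot":[0,0,0],"claw":5},
    {"delta_pos":[0,0,0.125],"delta_rot":[0,0,0],"claw":5},
  ],
)

```text
time: 8.88
eef_pos: [0.5364, -0.1727, 0.2109]
tcp_rot: [0.499, 0.502, -0.5, 0.499]
contact_force: [0.0, 0.6, -0.9]
opening: 0.13
```

```bash
python3 -c "
from h import *
delta(HOLE['green'],.084)"
```

```text
delta [ 0.0256  0.329  -0.1269] rot [-0.0007 -0.0012 -0.0006] t 8.8833 op 0.13
```

Emit:
play_rows(
  targets=[
    {"delta_pos":[0.002,0.025,0],"delta_rot":[0,0,0],"claw":5},
    {"delta_pos":[0.005,0.06,0],"delta_rot":[0,0,0],"claw":5},
    {"delta_pos":[0.008,0.1,0],"delta_rot":[0,0,0],"claw":5},
    {"delta_pos":[0.011,0.14,0],"delta_rot":[0,0,0],"claw":5},
    {"delta_pos":[0.014,0.18,0],"delta_rot":[0,0,0],"claw":5},
    {"delta_pos":[0.017,0.22,0],"delta_rot":[0,0,0],"claw":5},
    {"delta_pos":[0.02,0.26,0],"delta_rot":[0,0,0],"claw":5},
    {"delta_pos":[0.023,0.295,0],"delta_rot":[0,0,0],"claw":5},
    {"delta_pos":[0.025,0.32,0],"delta_rot":[0,0,0],"claw":5},
    {"delta_pos":[0.0256,0.331,0],"delta_rot":[0,0,0],"claw":5},
    {"delta_pos":[0.0256,0.331,0],"delta_rot":[0,0,0],"claw":5},
    {"delta_pos":[0.0256,0.331,-0.03],"delta_rot":[0,0,0],"claw":5},
    {"delta_pos":[0.0256,0.331,-0.06],"delta_rot":[0,0,0],"claw":5},
    {"delta_pos":[0.0256,0.331,-0.085],"delta_rot":[0,0,0],"claw":5},
    {"delta_pos":[0.0256,0.331,-0.105],"delta_rot":[0,0,0],"claw":5},
    {"delta_pos":[0.0256,0.331,-0.117],"delta_rot":[0,0,0],"claw":5},
    {"delta_pos":[0.0256,0.331,-0.123],"delta_rot":[0,0,0],"claw":5},
    {"delta_pos":[0.0256,0.331,-0.1265],"delta_rot":[0,0,0],"claw":5},
    {"delta_pos":[0.0256,0.331,-0.1265],"delta_rot":[0,0,0],"claw":5},
    {"delta_pos":[0.0256,0.331,-0.1265],"delta_rot":[0,0,0],"claw":5},
  ],
)

```text
time: 10.55
eef_pos: [0.5631, 0.1578, 0.0855]
tcp_rot: [0.5, 0.501, -0.5, 0.499]
contact_force: [-0.7, -0.1, -1.3]
opening: 0.129
```

```bash
python3 -c "
from h import *
delta(HOLE['green'],.083)"
```

```text
delta [-0.0011 -0.0015 -0.0025] rot [-0.0007 -0.0005 -0.0004] t 10.55 op 0.129
```

Emit:
play_rows(
  targets=[
    {"delta_pos":[-0.001,0,-0.002],"delta_rot":[0,0,0],"claw":5},
    {"delta_pos":[-0.001,0,-0.002],"delta_rot":[0,0,0],"claw":5},
    {"delta_pos":[-0.001,0,-0.002],"delta_rot":[0,0,0],"claw":50},
    {"delta_pos":[-0.001,0,-0.002],"delta_rot":[0,0,0],"claw":50},
    {"delta_pos":[-0.001,0,-0.002],"delta_rot":[0,0,0],"claw":50},
    {"delta_pos":[-0.001,0,-0.002],"delta_rot":[0,0,0],"claw":50},
    {"delta_pos":[-0.001,0,-0.002],"delta_rot":[0,0,0],"claw":50},
    {"delta_pos":[-0.001,0,-0.002],"delta_rot":[0,0,0],"claw":50},
    {"delta_pos":[-0.001,0,-0.002],"delta_rot":[0,0,0],"claw":50},
    {"delta_pos":[0,0,0.03],"delta_rot":[0,0,0],"claw":50},
    {"delta_pos":[0,0,0.06],"delta_rot":[0,0,0],"claw":50},
    {"delta_pos":[0,0,0.09],"delta_rot":[0,0,0],"claw":50},
    {"delta_pos":[0,0,0.12],"delta_rot":[0,0,0],"claw":50},
    {"delta_pos":[0,0,0.12],"delta_rot":[0,0,0],"claw":50},
    {"delta_pos":[0,0,0.12],"delta_rot":[0,0,0],"claw":50},
  ],
)

```text
time: 11.8
eef_pos: [0.5644, 0.1579, 0.2083]
tcp_rot: [0.501, 0.5, -0.498, 0.501]
contact_force: [0.5, -0.2, -0.3]
opening: 0.584
```

Emit:
play_rows(
  targets=[
    {"delta_pos":[-0.003,-0.035,0],"delta_rot":[0,0,0],"claw":60},
    {"delta_pos":[-0.006,-0.075,0],"delta_rot":[0,0,0],"claw":60},
    {"delta_pos":[-0.009,-0.115,0],"delta_rot":[0,0,0],"claw":60},
    {"delta_pos":[-0.012,-0.155,0],"delta_rot":[0,0,0],"claw":60},
    {"delta_pos":[-0.016,-0.195,0],"delta_rot":[0,0,0],"claw":60},
    {"delta_pos":[-0.019,-0.235,0],"delta_rot":[0,0,0],"claw":60},
    {"delta_pos":[-0.022,-0.275,0],"delta_rot":[0,0,0],"claw":60},
    {"delta_pos":[-0.025,-0.315,0],"delta_rot":[0,0,0],"claw":60},
    {"delta_pos":[-0.028,-0.355,0],"delta_rot":[0,0,0],"claw":60},
    {"delta_pos":[-0.031,-0.385,0],"delta_rot":[0,0,0],"claw":60},
    {"delta_pos":[-0.032,-0.405,0],"delta_rot":[0,0,0],"claw":60},
    {"delta_pos":[-0.032,-0.405,0],"delta_rot":[0,0,0],"claw":60},
    {"delta_pos":[-0.032,-0.405,0],"delta_rot":[0,0,0],"claw":60},
  ],
)

```text
time: 12.88
eef_pos: [0.5314, -0.2474, 0.2062]
tcp_rot: [0.502, 0.501, -0.499, 0.499]
contact_force: [-0.5, 0.2, 0.2]
opening: 0.701
```

```bash
python3 - <<'E'
from h import *
delta(TOPS['red'],.088)
i=ctrl.read_camera("scene")[150:340,130:450]
cv2.imwrite("pics/s5.png",cv2.resize(i,None,fx=2.4,fy=2.4,interpolation=2))
E
```

```text
delta [-0.0008  0.0003 -0.1182] rot [-0.0017  0.0004  0.0003] t 12.8833 op 0.701
```

View pics/s5.png

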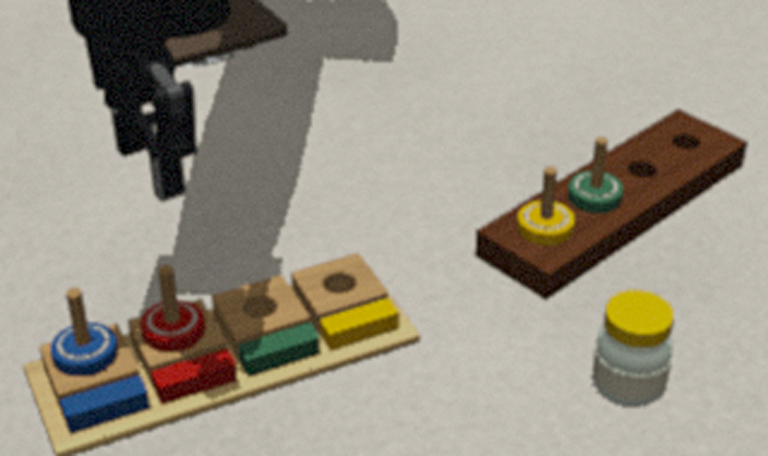

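Green is seated next to yellow at about (596,190). Red comes next.

Emit:
play_rows(
  targets=[
    {"delta_pos":[-0.001,0,-0.035],"delta_rot":[-0.0017,0,0],"claw":60},
    {"delta_pos":[-0.001,0,-0.07],"delta_rot":[-0.0017,0,0],"claw":60},
    {"delta_pos":[-0.001,0,-0.1],"delta_rot":[-0.0017,0,0],"claw":60},
    {"delta_pos":[-0.001,0,-0.118],"delta_rot":[-0.0017,0,0],"claw":60},
    {"delta_pos":[-0.001,0,-0.118],"delta_rot":[-0.0017,0,0],"claw":60},
    {"delta_pos":[-0.001,0,-0.118],"delta_rot":[-0.0017,0,0],"claw":60},
  ],
)

```text
time: 13.43
eef_pos: [0.53, -0.2443, 0.0871]
tcp_rot: [0.5, 0.502, -0.499, 0.5]
contact_force: [0.3, -1.0, 0.9]
opening: 0.702
```

Emit:
play_rows(
  targets=[
    {"delta_pos":[0,0,0],"delta_rot":[0,0,0],"claw":5},
    {"delta_pos":[0,0,0],"delta_rot":[0,0,0],"claw":5},
    {"delta_pos":[0,0,0],"delta_rot":[0,0,0],"claw":5},
    {"delta_pos":[0,0,0],"delta_rot":[0,0,0],"claw":5},
    {"delta_pos":[0,0,0],"delta_rot":[0,0,0],"claw":5},
    {"delta_pos":[0,0,0],"delta_rot":[0,0,0],"claw":5},
    {"delta_pos":[0,0,0],"delta_rot":[0,0,0],"claw":5},
    {"delta_pos":[0,0,0],"delta_rot":[0,0,0],"claw":5},
    {"delta_pos":[0,0,0],"delta_rot":[0,0,0],"claw":5},
    {"delta_pos":[0,0,0],"delta_rot":[0,0,0],"claw":5},
    {"delta_pos":[0,0,0.03],"delta_rot":[0,0,0],"claw":5},
    {"delta_pos":[0,0,0.06],"delta_rot":[0,0,0],"claw":5},
    {"delta_pos":[0,0,0.09],"delta_rot":[0,0,0],"claw":5},
    {"delta_pos":[0,0,0.125],"delta_rot":[0,0,0],"claw":5},
    {"delta_pos":[0,0,0.125],"delta_rot":[0,0,0],"claw":5},
    {"delta_pos":[0,0,0.125],"delta_rot":[0,0,0],"claw":5},
    {"delta_pos":[0,0,0.125],"delta_rot":[0,0,0],"claw":5},
  ],
)

```text
time: 14.85
eef_pos: [0.5295, -0.2442, 0.2113]
tcp_rot: [0.5, 0.502, -0.499, 0.499]
contact_force: [-0.6, 0.9, -1.7]
opening: 0.13
```

```bash
python3 -c "
from h import *
delta(HOLE['red'],.084)"
```

```text
delta [ 0.0187  0.4691 -0.1273] rot [-0.0009 -0.0008 -0.0007] t 14.85 op 0.13
```

Emit:
play_rows(
  targets=[
    {"delta_pos":[0.001,0.025,0],"delta_rot":[0,0,0],"claw":5},
    {"delta_pos":[0.002,0.06,0],"delta_rot":[0,0,0],"claw":5},
    {"delta_pos":[0.004,0.1,0],"delta_rot":[0,0,0],"claw":5},
    {"delta_pos":[0.006,0.14,0],"delta_rot":[0,0,0],"claw":5},
    {"delta_pos":[0.007,0.18,0],"delta_rot":[0,0,0],"claw":5},
    {"delta_pos":[0.009,0.22,0],"delta_rot":[0,0,0],"claw":5},
    {"delta_pos":[0.01,0.26,0],"delta_rot":[0,0,0],"claw":5},
    {"delta_pos":[0.012,0.3,0],"delta_rot":[0,0,0],"claw":5},
    {"delta_pos":[0.014,0.34,0],"delta_rot":[0,0,0],"claw":5},
    {"delta_pos":[0.015,0.38,0],"delta_rot":[0,0,0],"claw":5},
    {"delta_pos":[0.017,0.42,0],"delta_rot":[0,0,0],"claw":5},
    {"delta_pos":[0.018,0.452,0],"delta_rot":[0,0,0],"claw":5},
    {"delta_pos":[0.0187,0.4715,0],"delta_rot":[0,0,0],"claw":5},
    {"delta_pos":[0.0187,0.4715,0],"delta_rot":[0,0,0],"claw":5},
    {"delta_pos":[0.0187,0.4715,0],"delta_rot":[0,0,0],"claw":5},
  ],
)

```text
time: 16.1
eef_pos: [0.5468, 0.2278, 0.2087]
tcp_rot: [0.497, 0.503, -0.5, 0.499]
contact_force: [-0.3, -0.6, -0.3]
opening: 0.128
```

```bash
python3 -c "
from h import *
delta(HOLE['red'],.085)"
```

```text
delta [ 0.0014 -0.0029 -0.1237] rot [-0.0004 -0.0022 -0.0014] t 16.1 op 0.128
```

Emit:
play_rows(
  targets=[
    {"delta_pos":[0.001,0,-0.03],"delta_rot":[0,-0.002,-0.001],"claw":5},
    {"delta_pos":[0.001,0,-0.06],"delta_rot":[0,-0.002,-0.001],"claw":5},
    {"delta_pos":[0.001,0,-0.085],"delta_rot":[0,-0.002,-0.001],"claw":5},
    {"delta_pos":[0.001,0,-0.105],"delta_rot":[0,-0.002,-0.001],"claw":5},
    {"delta_pos":[0.001,0,-0.115],"delta_rot":[0,-0.002,-0.001],"claw":5},
    {"delta_pos":[0.001,0,-0.12],"delta_rot":[0,-0.002,-0.001],"claw":5},
    {"delta_pos":[0.001,0,-0.124],"delta_rot":[0,-0.002,-0.001],"claw":5},
    {"delta_pos":[0.001,0,-0.124],"delta_rot":[0,-0.002,-0.001],"claw":5},
    {"delta_pos":[0.001,0,-0.124],"delta_rot":[0,-0.002,-0.001],"claw":5},
  ],
)

```text
time: 16.85
eef_pos: [0.549, 0.2276, 0.0861]
tcp_rot: [0.501, 0.5, -0.499, 0.5]
contact_force: [-0.6, -0.3, -0.7]
opening: 0.13
```

Emit:
play_rows(
  targets=[
    {"delta_pos":[0,0,-0.002],"delta_rot":[0,0,0],"claw":5},
    {"delta_pos":[0,0,-0.002],"delta_rot":[0,0,0],"claw":5},
    {"delta_pos":[0,0,-0.002],"delta_rot":[0,0,0],"claw":50},
    {"delta_pos":[0,0,-0.002],"delta_rot":[0,0,0],"claw":50},
    {"delta_pos":[0,0,-0.002],"delta_rot":[0,0,0],"claw":50},
    {"delta_pos":[0,0,-0.002],"delta_rot":[0,0,0],"claw":50},
    {"delta_pos":[0,0,-0.002],"delta_rot":[0,0,0],"claw":50},
    {"delta_pos":[0,0,-0.002],"delta_rot":[0,0,0],"claw":50},
    {"delta_pos":[0,0,-0.002],"delta_rot":[0,0,0],"claw":50},
    {"delta_pos":[0,0,0.03],"delta_rot":[0,0,0],"claw":50},
    {"delta_pos":[0,0,0.06],"delta_rot":[0,0,0],"claw":50},
    {"delta_pos":[0,0,0.09],"delta_rot":[0,0,0],"claw":50},
    {"delta_pos":[0,0,0.12],"delta_rot":[0,0,0],"claw":50},
    {"delta_pos":[0,0,0.12],"delta_rot":[0,0,0],"claw":50},
    {"delta_pos":[0,0,0.12],"delta_rot":[0,0,0],"claw":50},
  ],
)

```text
time: 18.1
eef_pos: [0.5504, 0.228, 0.209]
tcp_rot: [0.502, 0.499, -0.497, 0.501]
contact_force: [-0.6, 0.6, -0.4]
opening: 0.586
```

```bash
python3 -c "
from h import *
delta(TOPS['blue'],.205)"
```

```text
delta [-0.0303 -0.5446 -0.004 ] rot [-0.001   0.0024 -0.0003] t 18.1 op 0.586
```

Emit:
play_rows(
  targets=[
    {"delta_pos":[-0.002,-0.035,0],"delta_rot":[0,0,0],"claw":60},
    {"delta_pos":[-0.004,-0.075,0],"delta_rot":[0,0,0],"claw":60},
    {"delta_pos":[-0.006,-0.115,0],"delta_rot":[0,0,0],"claw":60},
    {"delta_pos":[-0.008,-0.155,0],"delta_rot":[0,0,0],"claw":60},
    {"delta_pos":[-0.011,-0.195,0],"delta_rot":[0,0,0],"claw":60},
    {"delta_pos":[-0.013,-0.235,0],"delta_rot":[0,0,0],"claw":60},
    {"delta_pos":[-0.015,-0.275,0],"delta_rot":[0,0,0],"claw":60},
    {"delta_pos":[-0.017,-0.315,0],"delta_rot":[0,0,0],"claw":60},
    {"delta_pos":[-0.02,-0.355,0],"delta_rot":[0,0,0],"claw":60},
    {"delta_pos":[-0.022,-0.395,0],"delta_rot":[0,0,0],"claw":60},
    {"delta_pos":[-0.024,-0.435,0],"delta_rot":[0,0.0024,0],"claw":60},
    {"delta_pos":[-0.026,-0.475,0],"delta_rot":[0,0.0024,0],"claw":60},
    {"delta_pos":[-0.029,-0.515,0],"delta_rot":[0,0.0024,0],"claw":60},
    {"delta_pos":[-0.03,-0.545,0],"delta_rot":[0,0.0024,0],"claw":60},
    {"delta_pos":[-0.03,-0.545,0],"delta_rot":[0,0.0024,0],"claw":60},
    {"delta_pos":[-0.03,-0.545,0],"delta_rot":[0,0.0024,0],"claw":60},
    {"delta_pos":[-0.03,-0.545,0],"delta_rot":[0,0.0024,0],"claw":60},
  ],
)

```text
time: 19.52
eef_pos: [0.5197, -0.3161, 0.2071]
tcp_rot: [0.501, 0.502, -0.499, 0.498]
contact_force: [-0.9, 0.6, 0.0]
opening: 0.703
```

```bash
python3 - <<'E'
from h import *
delta(TOPS['blue'],.088)
i=ctrl.read_camera("scene")[150:340,130:450]
cv2.imwrite("pics/s6.png",cv2.resize(i,None,fx=2.4,fy=2.4,interpolation=2))
E
```

```text
delta [ 0.0004 -0.0005 -0.1191] rot [-0.0018 -0.0007 -0.0002] t 19.5167 op 0.703
```

View pics/s6.png

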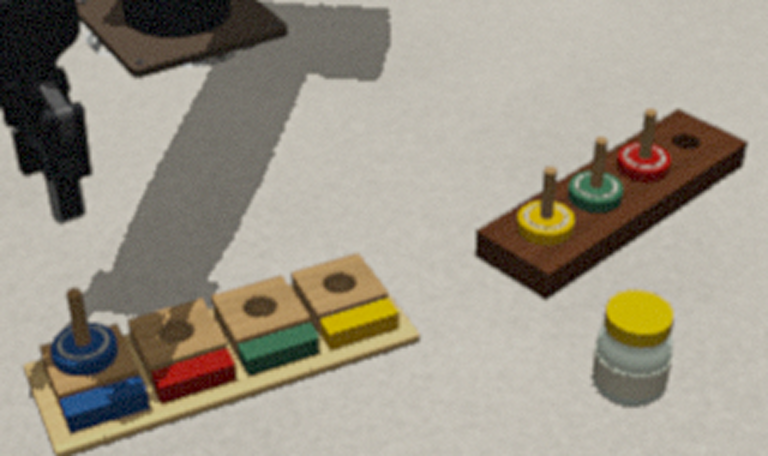

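Yellow, green and red are all seated, with red at about (643,160), and only blue is left. Earlier descents drifted about 2 mm in +y, so I'm correcting for that.

Emit:
play_rows(
  targets=[
    {"delta_pos":[0,-0.002,-0.035],"delta_rot":[-0.001,0,0],"claw":60},
    {"delta_pos":[0,-0.002,-0.07],"delta_rot":[-0.001,0,0],"claw":60},
    {"delta_pos":[0,-0.002,-0.1],"delta_rot":[-0.001,0,0],"claw":60},
    {"delta_pos":[0,-0.002,-0.119],"delta_rot":[-0.001,0,0],"claw":60},
    {"delta_pos":[0,-0.002,-0.119],"delta_rot":[-0.001,0,0],"claw":60},
    {"delta_pos":[0,-0.002,-0.119],"delta_rot":[-0.001,0,0],"claw":60},
  ],
)

```text
time: 20.07
eef_pos: [0.5196, -0.3155, 0.0873]
tcp_rot: [0.499, 0.503, -0.499, 0.499]
contact_force: [0.9, 0.5, 0.8]
opening: 0.701
```

Emit:
play_rows(
  targets=[
    {"delta_pos":[0,0,0],"delta_rot":[0,0,0],"claw":5},
    {"delta_pos":[0,0,0],"delta_rot":[0,0,0],"claw":5},
    {"delta_pos":[0,0,0],"delta_rot":[0,0,0],"claw":5},
    {"delta_pos":[0,0,0],"delta_rot":[0,0,0],"claw":5},
    {"delta_pos":[0,0,0],"delta_rot":[0,0,0],"claw":5},
    {"delta_pos":[0,0,0],"delta_rot":[0,0,0],"claw":5},
    {"delta_pos":[0,0,0],"delta_rot":[0,0,0],"claw":5},
    {"delta_pos":[0,0,0],"delta_rot":[0,0,0],"claw":5},
    {"delta_pos":[0,0,0],"delta_rot":[0,0,0],"claw":5},
    {"delta_pos":[0,0,0],"delta_rot":[0,0,0],"claw":5},
    {"delta_pos":[0,0,0.03],"delta_rot":[0,0,0],"claw":5},
    {"delta_pos":[0,0,0.06],"delta_rot":[0,0,0],"claw":5},
    {"delta_pos":[0,0,0.09],"delta_rot":[0,0,0],"claw":5},
    {"delta_pos":[0,0,0.125],"delta_rot":[0,0,0],"claw":5},
    {"delta_pos":[0,0,0.125],"delta_rot":[0,0,0],"claw":5},
    {"delta_pos":[0,0,0.125],"delta_rot":[0,0,0],"claw":5},
    {"delta_pos":[0,0,0.125],"delta_rot":[0,0,0],"claw":5},
  ],
)

```text
time: 21.48
eef_pos: [0.5191, -0.3153, 0.2115]
tcp_rot: [0.499, 0.503, -0.499, 0.498]
contact_force: [-0.1, -0.1, -1.3]
opening: 0.129
```

```bash
python3 -c "
from h import *
delta(HOLE['blue'],.205)"
```

```text
delta [ 0.0154  0.6089 -0.0065] rot [-0.0016 -0.0017 -0.001 ] t 21.4833 op 0.129
```

Emit:
play_rows(
  targets=[
    {"delta_pos":[0.001,0.025,0],"delta_rot":[0,0,0],"claw":5},
    {"delta_pos":[0.002,0.06,0],"delta_rot":[0,0,0],"claw":5},
    {"delta_pos":[0.003,0.1,0],"delta_rot":[0,0,0],"claw":5},
    {"delta_pos":[0.004,0.14,0],"delta_rot":[0,0,0],"claw":5},
    {"delta_pos":[0.005,0.18,0],"delta_rot":[0,0,0],"claw":5},
    {"delta_pos":[0.006,0.22,0],"delta_rot":[0,0,0],"claw":5},
    {"delta_pos":[0.007,0.26,0],"delta_rot":[0,0,0],"claw":5},
    {"delta_pos":[0.008,0.3,0],"delta_rot":[0,0,0],"claw":5},
    {"delta_pos":[0.009,0.34,0],"delta_rot":[0,0,0],"claw":5},
    {"delta_pos":[0.01,0.38,0],"delta_rot":[0,0,0],"claw":5},
    {"delta_pos":[0.011,0.42,0],"delta_rot":[0,0,0],"claw":5},
    {"delta_pos":[0.012,0.46,0],"delta_rot":[0,0,0],"claw":5},
    {"delta_pos":[0.013,0.5,0],"delta_rot":[0,0,0],"claw":5},
    {"delta_pos":[0.014,0.54,0],"delta_rot":[0,0,0],"claw":5},
    {"delta_pos":[0.015,0.575,0],"delta_rot":[0,0,0],"claw":5},
    {"delta_pos":[0.0154,0.6,0],"delta_rot":[0,0,0],"claw":5},
    {"delta_pos":[0.0154,0.61,0],"delta_rot":[0,0,0],"claw":5},
    {"delta_pos":[0.0154,0.61,0],"delta_rot":[0,0,0],"claw":5},
    {"delta_pos":[0.0154,0.61,0],"delta_rot":[0,0,0],"claw":5},
  ],
)

```text
time: 23.07
eef_pos: [0.5337, 0.2941, 0.2095]
tcp_rot: [0.498, 0.504, -0.5, 0.498]
contact_force: [-0.0, 0.1, -0.8]
opening: 0.129
```

```bash
python3 -c "
from h import *
delta(HOLE['blue'],.085)"
```

```text
delta [ 0.0008 -0.0005 -0.1245] rot [-0.001  -0.0027 -0.0013] t 23.0667 op 0.129
```

Emit:
play_rows(
  targets=[
    {"delta_pos":[0,0,-0.03],"delta_rot":[-0.001,-0.002,-0.001],"claw":5},
    {"delta_pos":[0,0,-0.06],"delta_rot":[-0.001,-0.002,-0.001],"claw":5},
    {"delta_pos":[0,0,-0.085],"delta_rot":[-0.001,-0.002,-0.001],"claw":5},
    {"delta_pos":[0,0,-0.105],"delta_rot":[-0.001,-0.002,-0.001],"claw":5},
    {"delta_pos":[0,0,-0.115],"delta_rot":[-0.001,-0.002,-0.001],"claw":5},
    {"delta_pos":[0,0,-0.12],"delta_rot":[-0.001,-0.002,-0.001],"claw":5},
    {"delta_pos":[0,0,-0.125],"delta_rot":[-0.001,-0.002,-0.001],"claw":5},
    {"delta_pos":[0,0,-0.125],"delta_rot":[-0.001,-0.002,-0.001],"claw":5},
    {"delta_pos":[0,0,-0.125],"delta_rot":[-0.001,-0.002,-0.001],"claw":5},
  ],
)

```text
time: 23.82
eef_pos: [0.5349, 0.294, 0.0861]
tcp_rot: [0.5, 0.5, -0.5, 0.5]
contact_force: [-1.1, 0.7, -0.4]
opening: 0.127
```

Emit:
play_rows(
  targets=[
    {"delta_pos":[0,0,-0.002],"delta_rot":[0,0,0],"claw":5},
    {"delta_pos":[0,0,-0.002],"delta_rot":[0,0,0],"claw":5},
    {"delta_pos":[0,0,-0.002],"delta_rot":[0,0,0],"claw":50},
    {"delta_pos":[0,0,-0.002],"delta_rot":[0,0,0],"claw":50},
    {"delta_pos":[0,0,-0.002],"delta_rot":[0,0,0],"claw":50},
    {"delta_pos":[0,0,-0.002],"delta_rot":[0,0,0],"claw":50},
    {"delta_pos":[0,0,-0.002],"delta_rot":[0,0,0],"claw":50},
    {"delta_pos":[0,0,-0.002],"delta_rot":[0,0,0],"claw":50},
    {"delta_pos":[0,0,-0.002],"delta_rot":[0,0,0],"claw":50},
    {"delta_pos":[0,0,0.03],"delta_rot":[0,0,0],"claw":50},
    {"delta_pos":[0,0,0.06],"delta_rot":[0,0,0],"claw":50},
    {"delta_pos":[0,0,0.09],"delta_rot":[0,0,0],"claw":50},
    {"delta_pos":[0,0,0.12],"delta_rot":[0,0,0],"claw":50},
    {"delta_pos":[0,0,0.12],"delta_rot":[0,0,0],"claw":50},
    {"delta_pos":[0,0,0.12],"delta_rot":[0,0,0],"claw":50},
  ],
)

```text
time: 25.07
eef_pos: [0.5363, 0.2945, 0.2091]
tcp_rot: [0.502, 0.499, -0.498, 0.501]
contact_force: [0.8, -0.9, -0.3]
opening: 0.588
```

Emit:
play_rows(
  targets=[
    {"delta_pos":[0,-0.04,0.02],"delta_rot":[0,0,0],"claw":60},
    {"delta_pos":[0,-0.08,0.03],"delta_rot":[0,0,0],"claw":60},
    {"delta_pos":[0,-0.12,0.04],"delta_rot":[0,0,0],"claw":60},
    {"delta_pos":[0,-0.16,0.04],"delta_rot":[0,0,0],"claw":60},
    {"delta_pos":[0,-0.2,0.04],"delta_rot":[0,0,0],"claw":60},
    {"delta_pos":[0,-0.24,0.04],"delta_rot":[0,0,0],"claw":60},
    {"delta_pos":[0,-0.28,0.04],"delta_rot":[0,0,0],"claw":60},
    {"delta_pos":[0,-0.32,0.04],"delta_rot":[0,0,0],"claw":60},
    {"delta_pos":[0,-0.36,0.04],"delta_rot":[0,0,0],"claw":60},
    {"delta_pos":[0,-0.4,0.04],"delta_rot":[0,0,0],"claw":60},
    {"delta_pos":[0,-0.44,0.04],"delta_rot":[0,0,0],"claw":60},
    {"delta_pos":[0,-0.45,0.04],"delta_rot":[0,0,0],"claw":60},
    {"delta_pos":[0,-0.45,0.04],"delta_rot":[0,0,0],"claw":60},
    {"delta_pos":[0,-0.45,0.04],"delta_rot":[0,0,0],"claw":60},
    {"delta_pos":[0,-0.45,0.04],"delta_rot":[0,0,0],"claw":60},
  ],
)

```text
time: 26.32
eef_pos: [0.5359, -0.154, 0.2479]
tcp_rot: [0.502, 0.5, -0.497, 0.5]
contact_force: [0.6, 0.8, 0.3]
opening: 0.704
```

```bash
python3 - <<'E'
from h import *
s=ctrl.read_camera("scene");i=ctrl.read_camera("top")
cv2.imwrite("pics/s7.png",s);cv2.imwrite("pics/t7.png",i)
for n,h in HOLE.items():
    c=proj("top",[*h,.044])[0].astype(int)
    yy,xx=np.mgrid[c[1]-16:c[1]+17,c[0]-16:c[0]+17]
    q=ray("top",np.c_[xx.ravel(),yy.ravel()],.044);w=i[yy,xx].min(2).ravel().astype(float);o=np.array(h)
    for _ in range(15):
        d=np.hypot(*(q-o).T);b=(d>.0125)&(d<.023);t=np.percentile(w[b],60);o,r=circ(q[b&(w>t)])
    print(n,((o-h)*1000).round(1),r.round(4))
E
```

```text
yellow [-0.4  0.6] 0.0177
green [ 0.1 -0.1] 0.018
red [0.9 0.8] 0.0178
blue [0.4 1.7] 0.0179
```

View pics/s7.png

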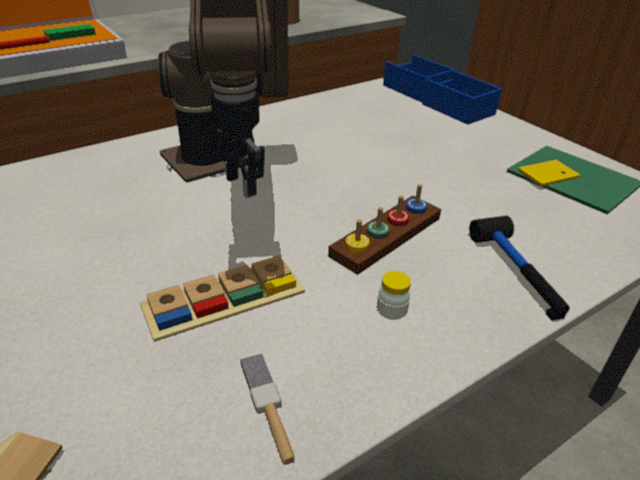

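View pics/t7.png

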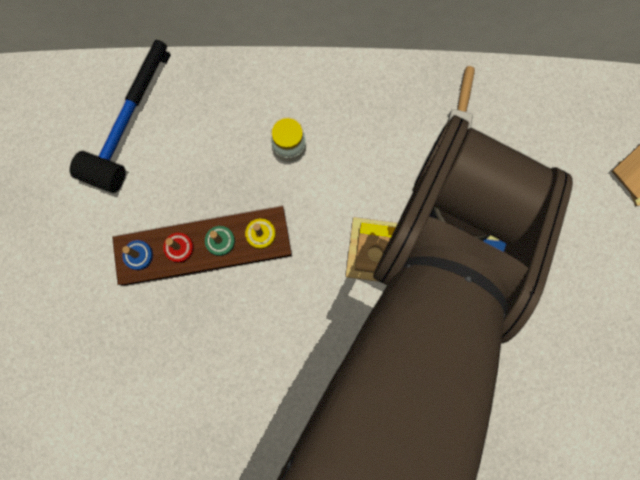

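All four tops stand in the holes: blue (137,255), red (178,247), green (219,240) and yellow (260,233) in the top view. The jar, mallet and brush look unmoved, and the arm is clear of everything.

```bash
python3 -c "
from plant import ctrl
print(ctrl.sign_off())"
```

```text
the job is handed in; nothing more can be done
None
```

I moved all four tops to the carrying rack in reverse order and handed the job in at about 26 s of the allowed 104 s. The drying rack read yellow, green, red, blue from the left. The carrying rack now reads blue, red, green, yellow.

- **Position:** in the last top view each disc centre measured within 2 mm of its hole's computed position. Blue was the farthest off, at 1.7 mm.
- **Upright and released:** the last views show all four standing upright with the open gripper well clear. I judged tilt and seating height by eye, not by measurement.
- **Other objects:** the paint jar, mallet and brush look unmoved compared with the first pictures.

No check failed. The only disagreement was that the TCP came down 2 to 3 mm off along the row when picking up green and red; I allowed for that when placing them.

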